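# Load the kraut cutter

### The job

Load the cabbage cutter with the turnip: keeping the press lid on and your fingers off the blades, slide the wooden box all the way along its rails until it is up against the stop at the plain, bladeless end. Then lift the lid off by its knob and stand it flat, knob up, in the galvanised tray, and put the turnip from the tray into the box, leaving the box home against that stop. Leave the spray bottle, sugar dispenser and spoon rest where they are.

Things in the scene. Friction and masses are not known exactly. Their poses are not given: they have to be found in the camera images.
- cutter: Beech kraut cutter, fixed. Origin on the shelf under mid-rails; x along the level rails to the plain end. Bed 102 mm up, 200 wide, x -250 to 285; side rails (|y| 84 to 100) 22 above the bed. Cross-batten stops 20 thick, 32 high at x -240 and +240. Blades are x -150 to 50; bed at x 70 to 230 is plain wood; small dark hanging hole past the +x stop. Aluminium basin under the blades is part of it.
- hopper_base (a point): Middle of the underside of the hopper box, 3 mm above the bed; axes as the cutter's. The box slides only along cutter x: starts at x -100 to 0 (over the blades), is home against the plain end's stop at x = +150; stays where left, 3 N moves it. Open top and bottom, 160 x 160 mm outside, 140 x 140 inside, 60 high, side runners on the rails (200 mm over all). What is put in it rests on the bed.
- blades: Three flat steel blades set skew across the bed, each 158 x 26 mm and standing about 2 mm proud of the bed, between x = -150 and +50 mm of the cutter. Axes and origin as the cutter's. Not to be touched.
- lid: Loose beech press lid, 0.27 to 0.53 kg, at first on the box. Origin mid underside, z up to the knob. From below: block 134 x 134 x 26 mm hanging in the box (3 mm play), plate 160 x 160 x 12 resting on its rim, round knob z 38 to 78, 38 across at z 64, 26 at the neck (z 45). On the box its origin is 34 mm above hopper_base, axes as the cutter's. The box may be slid by this knob.
- lid_knob (a point): Centre of the lid's knob, 60 mm above the lid's underside, the height to grip.
- tray: Galvanised steel tray, fixed, 360 mm (its x) by 400 mm (its y), rim 28 mm high, walls and floor 4 mm. Origin at the middle of its underside. Its +y half, from x = -170 to +60 mm, is empty and is room for the lid (for example the lid's centre at x -50, y +112 mm); standing in it, the lid's origin is 4 mm above the tray's origin.
- turnip: Trimmed turnip, cream below and dull purple above, 66 mm across at 24 to 34 mm up, 56 mm high, flat cut base 38 mm across, about 0.15 kg. Stands on the tray in its middle to -y part. Origin in the middle of its base, z up.
- turnip_mid (a point): Middle of the turnip, 28 mm above its base.
- spray_bottle: Red plastic spray bottle with white trigger head, 76 mm across, 218 mm high, by the middle of the tray's far (+x) side. Bystander. Origin in the middle of its base.
- sugar_dispenser: Glass sugar dispenser with steel top, 74 mm across, 168 mm high, in the tray's far (+x) +y corner. Bystander. Origin in the middle of its base.
- spoon_rest: White ceramic spoon rest, round dish 92 mm across and 18 mm high with a lug along its x to 94 mm, in the tray's near (-x) -y corner. Bystander. Origin in the middle of the dish's base.
There are look-alikes about, which are no part of the job. Leave any blue or orange look-alike of the lid alone.

How it is judged:
On the way, in this order (a step that is already met when the one before it is completed fails the run):
1. the box, lid still on, is slid up against the stop at the plain end (within 5 mm) (x of hopper_base in the frame of cutter above 0.145 m and z of lid in the frame of hopper_base between 0.029 and 0.041 m and horizontal distance between lid and hopper_base below 0.012 m), for 0.2 s.
2. the lid stands flat, knob up, in the tray and is let go (x of lid in the frame of tray between -0.118 and 0.118 m and y of lid in the frame of tray between -0.138 and 0.138 m and z of lid in the frame of tray below 0.01 m and angle between lid's own z axis and vertical below 0.06 rad and linear speed of lid below 0.02 m/s and contact force between the fingers and lid below 0.3 N), for 0.2 s.
3. the turnip lies in the box and is let go (x of turnip_mid in the frame of hopper_base between -0.06 and 0.06 m and y of turnip_mid in the frame of hopper_base between -0.06 and 0.06 m and z of turnip_mid in the frame of hopper_base below 0.045 m and linear speed of turnip below 0.02 m/s and contact force between the fingers and turnip below 0.3 N), for 0.2 s.
At the end, for the whole second after the job is handed in: The box is within 5 mm of the stop at the plain end; the lid stands flat (within 0.06 rad), knob up, on the tray's floor; the turnip lies on the bed inside the box; lid and turnip are released and at rest (all of step 2 and all of step 3 and x of hopper_base in the frame of cutter above 0.145 m); the robot touches nothing.
It fails at once if a blade is touched by the robot (contact force between any of the fingers, the arm and blades above 1 N).
It fails at once if a bystander is shifted by more than 30 mm or tipped over (distance of any of spray_bottle, sugar_dispenser, spoon_rest from where it was at the start of the episode above 0.03 m or angle between any of spray_bottle, sugar_dispenser, spoon_rest's own z axis and vertical above 0.5 rad).
It also fails if it takes over 61 s, if anything falls off the work surface, if the arm or the gripper's body presses on something with over 40 N, if the wrist force passes 120 N, or if a joint passes its speed limit or range.

### The arm

A 6-joint arm with a two-finger parallel gripper is mounted at the origin on the work surface. World frame = base frame: x ahead of the robot, y to its left, z up, the work surface at z = 0. Lengths are in m, angles in rad, forces in N, time in s.
With the tool pointing down it reaches from about 0.35 to 1 m from the base axis. Payload 7.1 kg.
Tool frame: the origin (TCP) lies at the centre of the arm's flange, where the gripper is bolted on; the fingertips stand 173 mm ahead of it and the grasp point (between the pads) lies 155 mm ahead of it; z points along the fingers, y is the line along which they close (so a half turn about z gives the same grasp; the last joint's range is limited). The gripper opens to 85 mm and grips with 20 to 120 N. Pads are 22 mm wide; open, the fingers measure 114 mm over their backs; the gripper's body (76 mm by 85 mm) begins 54 mm behind the grasp point. The pads swing forward as they close: fully open they stand 13 mm farther back than shut.
Start: joints at [-1.331, 0.423, 1.63, -0, 1.089, -0.019], TCP at [0.16, -0.604, 0.405] pointing down, gripper open.
Joint ranges: [-3, 3], [-0.9, 2.11], [0.09, 2.58], [-1.31, 4.45], [0.11, 2.69], [-2.54, 2.54]. Speed limits (rad/s): [2.39, 2.39, 3.01, 3.14, 3.14, 3.14].

### API

Orientations are given as a 3x3 rotation matrix whose columns are the frame's x, y, z axes.
In Python, from bench import arm gives the robot as it stands. The module is installed in compiled form; this text tells all that it offers.
- The arm moves only by the tool step_arm, never from a script. Its arguments are lists of equal length, an entry for each row: "translation": the shift along the tool's x, y, z as a fraction of full scale, a list of three; "rotation": the turn, a rotation vector about the tool's x, y, z as a fraction of full scale, a list of three; "grip": the opening, from 0 (shut) to 1 (fully open). A call has 1 to 10 rows; each row is the pose to reach, as a shift and turn from the pose commanded when the call began, along the tool's axes at that moment; what a row does not reach only later rows make up. Full scale, the value 1, is 0.12 m for a shift and 120 degrees for a turn. A row lasts 1/10 s, in which the tool goes at most 50 mm and 8.59 degrees, less where a joint would pass 70% of its speed; a pose out of reach is approached as far as the arm can. A call with a number of a shift or a turn outside -1 to 1 is refused whole. A call with a gripper value outside its range is refused whole. The fingers move at their own pace and stop on an object; "grip_force" is the grip in N (left out, the last holds). Time passes only in rows, so rows that repeat a pose let the fingers close. It gives the time, the measured TCP pose, the force, the opening and the grip force at its end, in the units of the state.
- arm.observe(): the state, without advancing time (a new reading comes with each control period).
- arm.get_image(name): name is "scene" or "top"; returns the picture (420x560x3 uint8, red, green, blue); there is no depth.
- arm.get_calibration(name): a dict with "camera_matrix" (3x3 intrinsics, pixels), "rvec" (rotation vector, rad) and "tvec" (3), from world to camera coordinates, as OpenCV has them. Camera axes: x right, y down, z forward; pixel columns grow to the right and rows downward; lengths in m; the calibration is good to about 2 mm. A picture is of the moment at which its call begins. get_calibration takes no time and is no camera call.
- arm.job_done(): hands the job in; it is judged then, once.
The state is a dict: "clock": time; "q": joint angles; "qd": joint speeds; "tau": joint torques, N m; "position": TCP position; "orientation": TCP orientation; "wrist_force": force on the tool from outside, world axes, zero at the start; "torque": the same for the moment, N m; "opening": finger opening in m; "gripper_force": force on a finger pad.
Only numpy, scipy, OpenCV 4.12 (cv2) and the standard library are available. Lean on these libraries where they do the work, as an engineer would, in place of code of your own. Each camera call takes 0.05 s, during which the arm holds its last target. There are 200 camera calls.

## Working session

There is one attempt and no reset: what is moved stays moved. The work goes in short steps, Python scripts to look and compute and a tool call to move; the robot and the scene stay as the last step left them, time stands still between calls to the robot, and variables do not carry over. Pictures are saved under pics/ and viewed, at most 10 in all, crops included, and the job is handed in when it is done.

Besides the shell and the picture viewer there is one more tool, called after "Emit:" as name(argument=value, ...) on one line, values as JSON. step_arm: Moves the arm, as the interface text tells. Its arguments: {"type":"object","properties":{"translation":{"type":"array"},"rotation":{"type":"array"},"grip":{"type":"array"},"grip_force":{"type":"number"}},"required":["translation","rotation","grip"]}

```bash
mkdir -p pics; cat > h.py <<'E'
import numpy as np, cv2
from bench import arm
def cal(n):
    c=arm.get_calibration(n); R=cv2.Rodrigues(np.array(c["rvec"],float))[0]
    return np.array(c["camera_matrix"],float),R,np.array(c["tvec"],float).ravel()
def ray(n,u,v):
    K,R,t=cal(n); d=R.T@np.linalg.solve(K,[u,v,1.]); return -R.T@t,d
def plane(n,u,v,z):
    o,d=ray(n,u,v); return o+d*(z-o[2])/d[2]
def proj(n,p):
    K,R,t=cal(n); q=K@(R@np.array(p,float)+t); return q[:2]/q[2]
def tri(a,b):
    A=[];r=[]
    for n,(u,v) in a if b is None else (("scene",a),("top",b)):
        o,d=ray(n,u,v); d=d/np.linalg.norm(d); P=np.eye(3)-np.outer(d,d); A.append(P); r.append(P@o)
    return np.linalg.lstsq(np.vstack(A),np.hstack(r),rcond=None)[0]
def snap(n,f):
    im=arm.get_image(n); cv2.imwrite("pics/"+f,im[:,:,::-1]); return im
E
python3 - <<'E'
from h import *
for n in("scene","top"):
    snap(n,n+"0.png"); K,R,t=cal(n); print(n,K[0],-R.T@t,R[2])
s=arm.observe();print(s["clock"],s["position"],s["orientation"])
E
```

```text
scene [381.77416031   0.         279.32897221] [1.16586159 0.23244798 1.10177574] [-0.59349967 -0.14488736 -0.79168541]
top [496.76449869   0.         274.85203386] [0.28664714 0.06836345 1.77545292] [ 0.09979911 -0.01240707 -0.99493025]
0.1 [ 0.1598832  -0.60393943  0.40399056] [[ 9.66700088e-01  2.55911749e-01 -3.39952147e-04]
 [ 2.55911974e-01 -9.66699092e-01  1.38833385e-03]
 [ 2.66595114e-05 -1.42910028e-03 -9.99998978e-01]]
```

View pics/scene0.png

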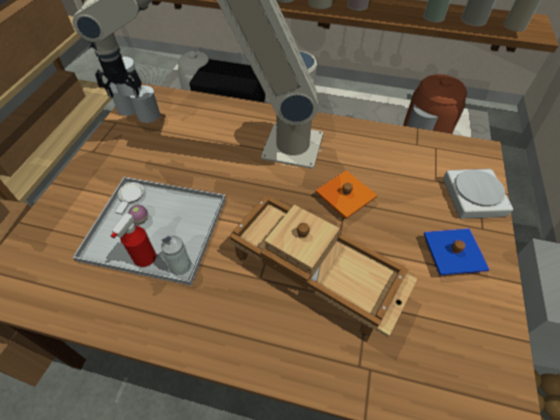

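View pics/top0.png

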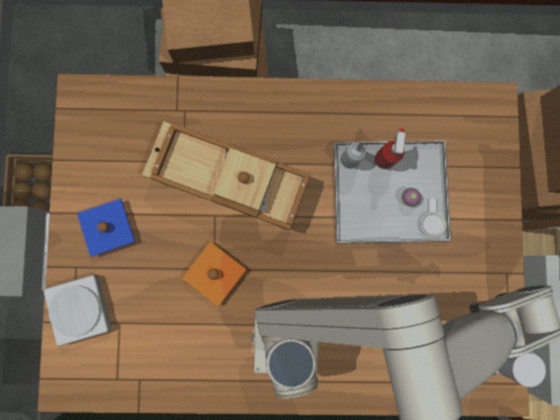

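The scene view shows the lid knob at about (303,231), the hole at (398,302) and the turnip at (138,213). In the top view they are at (243,178), (156,150) and (411,197). The tray's top-view corners are about (335,142), (446,141), (450,242) and (337,243). I'll refine these with an enlarged view.

```bash
cat > m.py <<'E'
from h import *
def blob(im,cond,box):
    x0,y0,x1,y1=box; m=np.zeros(im.shape[:2],np.uint8); m[y0:y1,x0:x1]=cond[y0:y1,x0:x1]
    n,l,s,c=cv2.connectedComponentsWithStats(m); 
    if n<2: return None
    k=1+np.argmax(s[1:,4]); return c[k],s[k]
E
python3 - <<'E'
from m import *
T=cv2.imread("pics/top0.png");S=cv2.imread("pics/scene0.png")
def hsv(i): return [a.astype(int) for a in cv2.split(cv2.cvtColor(i,cv2.COLOR_BGR2HSV))]
for nm,I,kb,hb,tb in(("top",T,(233,168,254,189),(150,144,163,156),(398,185,424,210)),("scene",S,(293,220,315,240),(391,296,405,308),(127,202,150,224))):
    h,s,v=hsv(I)
    print(nm,"knob",blob(I,(v<135),kb),"hole",blob(I,v<80,hb),"turnip",blob(I,((h>140)|(h<8))&(s>30),tb))
a=cv2.resize(T[115:235,140:320],None,fx=4.4,fy=4.4,interpolation=cv2.INTER_CUBIC)
cv2.imwrite("pics/c1.png",a)
print(a.shape)
E
```

```text
top knob (array([245.07801418, 177.62411348]), array([238, 172,  16,  12, 141], dtype=int32)) hole (array([156.875, 149.125]), array([156, 148,   3,   3,   8], dtype=int32)) turnip (array([410.695, 196.72 ]), array([403, 188,  17,  18, 200], dtype=int32))
scene knob (array([301.17977528, 230.68539326]), array([293, 223,  17,  15, 178], dtype=int32)) hole (array([398.15789474, 301.84210526]), array([396, 300,   5,   5,  19], dtype=int32)) turnip (array([138.30898876, 212.71910112]), array([129, 205,  18,  16, 178], dtype=int32))
(528, 792, 3)
```

View pics/c1.png

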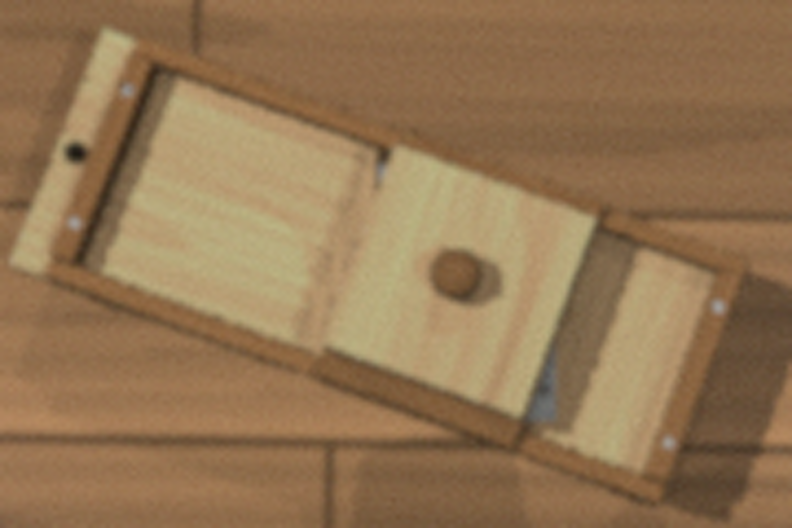

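```bash
python3 - <<'E'
from h import *
np.set_printoptions(precision=4,suppress=True)
f=lambda x,y:(x/4.4+140-.4,y/4.4+115-.4)
W=lambda p,z:plane("top",*f(*p),z)
kn=W((455,273),.199); hole=W((75,152),.102)
pl=(W((127,90),.134)+W((74,222),.134))/2; mi=(W((718,306),.134)+W((669,441),.134))/2
lid=np.array([W(p,.177) for p in((398,145),(598,213),(525,417),(328,347))])
print("knob",kn,"hole",hole,"stops",pl,mi,np.linalg.norm(pl-mi),"lid c",lid.mean(0),[np.linalg.norm(lid[i]-lid[i-1]) for i in range(4)])
for a,b in((pl,mi),(hole,mi),(hole,kn)): d=a-b; print("yaw",np.degrees(np.arctan2(d[1],d[0])))
o=(pl+mi)/2; e=(pl-mi)[:2]; e/=np.linalg.norm(e); print("origin",o,"knob along/perp",(kn-o)[:2]@e,(kn-o)[:2]@[-e[1],e[0]], "hole",(hole-o)[:2]@e)
print("tri knob",tri((302.5,230.5),f(455,273)),"hole",tri((398.2,301.8),f(75,152)))
print("turnip tri",tri((138.3,212.7),(410.7,196.7)),plane("top",410.7,196.7,.035))
c=[(335,142),(446,141),(450,242),(337,243)]
c=np.array([plane("top",u,v,.028) for u,v in c]);print("tray",c,c.mean(0))
E
```

```text
knob [0.5444 0.1524 0.199 ] hole [0.6501 0.4542 0.102 ] stops [0.6405 0.4273 0.134 ] [ 0.4814 -0.0262  0.134 ] 0.4805830373059882 lid c [0.5429 0.148  0.177 ] [np.float64(0.1594758469893767), np.float64(0.15709825930756297), np.float64(0.16129462264977906), np.float64(0.15398187948678824)]
yaw 70.66573326202874
yaw 70.65644978063142
yaw 70.7038798585383
origin [0.561  0.2006 0.134 ] knob along/perp -0.05099517691621324 -0.0002954269634854144 hole 0.2688311425922263
tri knob [0.5457 0.1517 0.1919] hole [0.6508 0.4536 0.0986]
turnip tri [ 0.5095 -0.4337  0.0353] [ 0.5097 -0.434   0.035 ]
tray [[ 0.7038 -0.1657  0.028 ]
 [ 0.7149 -0.5662  0.028 ]
 [ 0.3518 -0.5733  0.028 ]
 [ 0.3421 -0.1739  0.028 ]] [ 0.5282 -0.3698  0.028 ]
```

The measurements agree with the given sizes: stop spacing 480.6 mm, knob at cutter x −51 mm and y 0, yaw 70.7°. I'll move to the knob now.

Emit:
step_arm(translation=[[0.2,-0.22,-0.04],[0.4,-0.44,-0.1],[0.6,-0.66,-0.17],[0.78,-0.88,-0.17]], rotation=[[0,0,0],[0,0,0],[0,0,0],[0,0,0]], grip=[1,1,1,1], grip_force=60)

```text
clock: 0.5
position: [0.224, -0.4771, 0.4258]
orientation: [[0.967, 0.256, 0.001], [0.256, -0.967, -0.001], [0.0, 0.001, -1.0]]
wrist_force: [0.3, 0.2, -0.1]
opening: 0.0852
gripper_force: 0.0
```

Emit:
step_arm(translation=[[0.2,-0.22,0],[0.4,-0.44,0],[0.6,-0.66,0],[0.78,-0.88,0]], rotation=[[0,0,0],[0,0,0],[0,0,0],[0,0,0]], grip=[1,1,1,1])

```text
clock: 0.9
position: [0.2873, -0.3506, 0.4249]
orientation: [[0.967, 0.256, -0.0], [0.256, -0.967, 0.0], [-0.0, -0.0, -1.0]]
wrist_force: [0.1, 0.3, 0.7]
opening: 0.085
gripper_force: 0.0
```

Emit:
step_arm(translation=[[0.2,-0.22,0],[0.4,-0.44,0],[0.6,-0.66,0],[0.78,-0.88,0]], rotation=[[0,0,0],[0,0,0],[0,0,0],[0,0,0]], grip=[1,1,1,1])

```text
clock: 1.3
position: [0.3507, -0.2246, 0.425]
orientation: [[0.967, 0.256, -0.0], [0.256, -0.967, 0.0], [-0.0, -0.0, -1.0]]
wrist_force: [-0.5, 0.5, 0.4]
opening: 0.0853
gripper_force: 0.0
```

Emit:
step_arm(translation=[[0.2,-0.22,0],[0.4,-0.44,0],[0.6,-0.66,0],[0.78,-0.88,0]], rotation=[[0,0,0],[0,0,0],[0,0,0],[0,0,0]], grip=[1,1,1,1])

```text
clock: 1.7
position: [0.4142, -0.0985, 0.425]
orientation: [[0.967, 0.256, -0.0], [0.256, -0.967, 0.0], [-0.0, -0.0, -1.0]]
wrist_force: [0.5, -0.5, 0.0]
opening: 0.086
gripper_force: 0.0
```

Emit:
step_arm(translation=[[0.2,-0.22,0],[0.4,-0.44,0],[0.6,-0.66,0],[0.79,-0.87,0]], rotation=[[0,0,0],[0,0,0],[0,0,0],[0,0,0]], grip=[1,1,1,1])

```text
clock: 2.1
position: [0.4791, 0.0267, 0.425]
orientation: [[0.967, 0.256, -0.0], [0.256, -0.967, -0.0], [-0.0, -0.0, -1.0]]
wrist_force: [0.5, 0.7, 0.2]
opening: 0.0853
gripper_force: 0.0
```

Emit:
step_arm(translation=[[0.2,-0.22,0],[0.4,-0.44,0],[0.6,-0.66,0],[0.79,-0.87,0],[0.79,-0.87,0]], rotation=[[0,0,0],[0,0,0],[0,0,0],[0,0,0],[0,0,0]], grip=[1,1,1,1,1])

```text
clock: 2.6
position: [0.545, 0.1533, 0.4248]
orientation: [[0.966, 0.259, 0.001], [0.259, -0.966, 0.001], [0.001, -0.001, -1.0]]
wrist_force: [0.7, -0.5, 0.2]
opening: 0.0853
gripper_force: 0.0
```

```bash
python3 - <<'E'
from h import *
T=snap("top","t1.png");S=snap("scene","s1.png")
a=np.hstack([cv2.resize(T[110:240,170:300],(400,400)),cv2.resize(S[130:290,230:390],(400,400))])
cv2.imwrite("pics/c2.png",a[:,:,::-1])
E
```

```text
(no output)
```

View pics/c2.png

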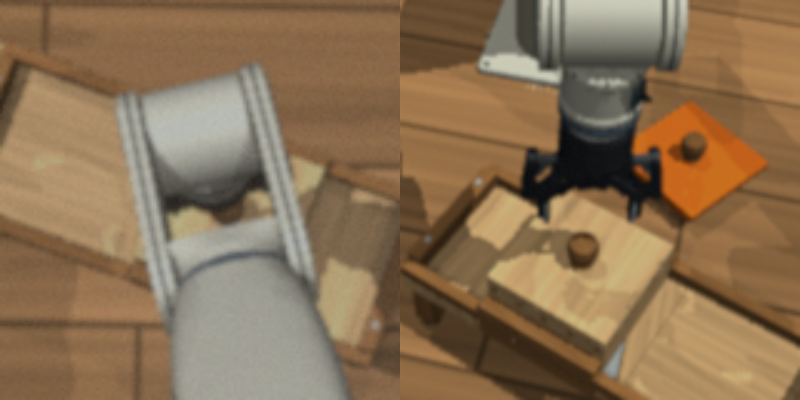

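In the top view (left) the arm hides the knob. In the scene view (right) the open fingers straddle the knob at crop (583,250), with the midpoint between the tips just above it at crop (590,205). I'll descend and close.

Emit:
step_arm(translation=[[0,0,0.15],[0,0,0.3],[0,0,0.42],[0,0,0.5],[0,0,0.56],[0,0,0.58],[0,0,0.58]], rotation=[[0,0,0],[0,0,0],[0,0,0],[0,0,0],[0,0,0],[0,0,0],[0,0,0]], grip=[1,1,1,1,1,1,1])

```text
clock: 3.4
position: [0.5437, 0.1503, 0.3555]
orientation: [[0.967, 0.256, -0.0], [0.256, -0.967, -0.0], [-0.0, -0.0, -1.0]]
wrist_force: [-0.8, 0.7, -0.0]
opening: 0.0855
gripper_force: 0.0
```

Emit:
step_arm(translation=[[0,0,0],[0,0,0],[0,0,0],[0,0,0],[0,0,0],[0,0,0],[0,0,0]], rotation=[[0,0,0],[0,0,0],[0,0,0],[0,0,0],[0,0,0],[0,0,0],[0,0,0]], grip=[0.3,0.3,0.3,0.3,0.3,0.3,0.3], grip_force=40)

```text
clock: 4.1
position: [0.5438, 0.1504, 0.3561]
orientation: [[0.967, 0.256, 0.001], [0.256, -0.967, 0.0], [0.001, 0.0, -1.0]]
wrist_force: [-1.3, -0.4, 5.5]
opening: 0.0357
gripper_force: 39.8
```

Emit:
step_arm(translation=[[0.05,-0.07,0],[0.13,-0.19,0],[0.22,-0.33,0],[0.31,-0.46,0],[0.39,-0.58,0],[0.445,-0.655,0]], rotation=[[0,0,0],[0,0,0],[0,0,0],[0,0,0],[0,0,0],[0,0,0]], grip=[0.3,0.3,0.3,0.3,0.3,0.3])

```text
clock: 4.7
position: [0.5757, 0.2413, 0.3562]
orientation: [[0.967, 0.257, 0.001], [0.257, -0.967, 0.0], [0.001, 0.0, -1.0]]
wrist_force: [-1.4, -3.2, 7.7]
opening: 0.0355
gripper_force: 40.2
```

Emit:
step_arm(translation=[[0.09,-0.13,0],[0.18,-0.26,0],[0.27,-0.39,0],[0.35,-0.52,0],[0.41,-0.61,0],[0.445,-0.655,0],[0.445,-0.655,0]], rotation=[[0,0,0],[0,0,0],[0,0,0],[0,0,0],[0,0,0],[0,0,0],[0,0,0]], grip=[0.3,0.3,0.3,0.3,0.3,0.3,0.3])

```text
clock: 5.4
position: [0.6072, 0.3312, 0.3562]
orientation: [[0.967, 0.257, 0.002], [0.257, -0.967, 0.002], [0.002, -0.001, -1.0]]
wrist_force: [1.0, 2.4, 5.4]
opening: 0.0353
gripper_force: 40.0
```

Emit:
step_arm(translation=[[0.02,-0.03,0],[0.037,-0.055,0],[0.037,-0.055,0]], rotation=[[0,0,0],[0,0,0],[0,0,0]], grip=[0.3,0.3,0.3])

```text
clock: 5.7
position: [0.6096, 0.3378, 0.3562]
orientation: [[0.967, 0.256, 0.001], [0.256, -0.967, 0.001], [0.001, -0.001, -1.0]]
wrist_force: [0.4, 0.3, 5.3]
opening: 0.0357
gripper_force: 40.0
```

Emit:
step_arm(translation=[[0.014,-0.021,0],[0.014,-0.021,0],[0.028,-0.041,0],[0.028,-0.041,0]], rotation=[[0,0,0],[0,0,0],[0,0,0],[0,0,0]], grip=[0.3,0.3,0.3,0.3])

```text
clock: 6.1
position: [0.6115, 0.3429, 0.3562]
orientation: [[0.967, 0.256, 0.0], [0.256, -0.967, -0.0], [0.0, 0.0, -1.0]]
wrist_force: [-1.1, -2.5, 8.2]
opening: 0.0352
gripper_force: 40.1
```

Emit:
step_arm(translation=[[0.014,-0.021,0],[0.014,-0.021,0],[0.023,-0.034,0],[0.023,-0.034,0]], rotation=[[0,0,0],[0,0,0],[0,0,0],[0,0,0]], grip=[0.3,0.3,0.3,0.3])

```text
clock: 6.5
position: [0.6124, 0.3445, 0.3561]
orientation: [[0.967, 0.256, -0.004], [0.256, -0.967, -0.008], [-0.006, 0.006, -1.0]]
wrist_force: [-8.0, -18.6, 15.6]
opening: 0.0357
gripper_force: 41.0
```

At the stop, with a 20 N reaction. Relax and lift.

Emit:
step_arm(translation=[[-0.014,0.021,0],[-0.014,0.021,0],[-0.014,0.021,-0.1],[-0.014,0.021,-0.25],[-0.014,0.021,-0.4],[-0.014,0.021,-0.6],[-0.014,0.021,-0.75],[-0.014,0.021,-0.85],[-0.014,0.021,-0.9],[-0.014,0.021,-0.9]], rotation=[[0,0,0],[0,0,0],[0,0,0],[0,0,0],[0,0,0],[0,0,0],[0,0,0],[0,0,0],[0,0,0],[0,0,0]], grip=[0.3,0.3,0.3,0.3,0.3,0.3,0.3,0.3,0.3,0.3])

```text
clock: 7.5
position: [0.6118, 0.3448, 0.4638]
orientation: [[0.967, 0.256, 0.0], [0.256, -0.967, 0.0], [0.0, -0.0, -1.0]]
wrist_force: [-0.0, -0.4, -4.4]
opening: 0.0356
gripper_force: 40.4
```

```bash
python3 - <<'E'
from h import *
T=snap("top","t2.png");S=snap("scene","s2.png")
a=np.hstack([cv2.resize(T[90:220,120:250],(400,400)),cv2.resize(S[160:360,260:460],(400,400))])
cv2.imwrite("pics/c3.png",a[:,:,::-1])
E
```

```text
(no output)
```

View pics/c3.png

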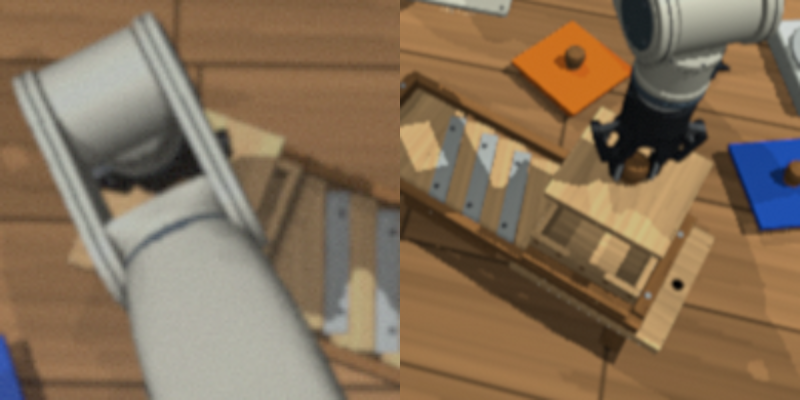

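The right view shows the lid lifted level in the fingers at crop (635,165), with the box sitting against the plain-end stop (screws at crop (680,235)). Now I'll carry it to the tray.

Emit:
step_arm(translation=[[-0.07,0.13,0],[-0.18,0.34,0],[-0.29,0.56,0],[-0.4,0.78,0],[-0.48,0.915,0]], rotation=[[0,0,0],[0,0,0],[0,0,0],[0,0,0],[0,0,0]], grip=[0.3,0.3,0.3,0.3,0.3])

```text
clock: 8.1
position: [0.5837, 0.2219, 0.4623]
orientation: [[0.967, 0.255, -0.002], [0.255, -0.967, -0.001], [-0.002, 0.0, -1.0]]
wrist_force: [-0.3, -0.1, -2.7]
opening: 0.0353
gripper_force: 40.6
```

Emit:
step_arm(translation=[[-0.1,0.19,0],[-0.2,0.38,0],[-0.3,0.57,0],[-0.4,0.76,0],[-0.48,0.915,0]], rotation=[[0,0,0],[0,0,0],[0,0,0],[0,0,0],[0,0,0]], grip=[0.3,0.3,0.3,0.3,0.3])

```text
clock: 8.6
position: [0.5562, 0.1017, 0.4629]
orientation: [[0.967, 0.256, -0.001], [0.256, -0.967, -0.0], [-0.001, -0.0, -1.0]]
wrist_force: [0.1, 0.9, -2.8]
opening: 0.0356
gripper_force: 40.6
```

Emit:
step_arm(translation=[[-0.1,0.19,0],[-0.2,0.38,0],[-0.3,0.57,0],[-0.4,0.76,0],[-0.48,0.915,0]], rotation=[[0,0,0],[0,0,0],[0,0,0],[0,0,0],[0,0,0]], grip=[0.3,0.3,0.3,0.3,0.3])

```text
clock: 9.1
position: [0.5287, -0.0192, 0.463]
orientation: [[0.967, 0.256, -0.001], [0.256, -0.967, 0.0], [-0.001, -0.0, -1.0]]
wrist_force: [-0.3, -0.7, -3.4]
opening: 0.0355
gripper_force: 40.6
```

Emit:
step_arm(translation=[[-0.1,0.19,0],[-0.2,0.38,0],[-0.3,0.57,0],[-0.4,0.76,0],[-0.48,0.915,0]], rotation=[[0,0,0],[0,0,0],[0,0,0],[0,0,0],[0,0,0]], grip=[0.3,0.3,0.3,0.3,0.3])

```text
clock: 9.6
position: [0.5011, -0.14, 0.4631]
orientation: [[0.967, 0.255, -0.001], [0.255, -0.967, 0.0], [-0.001, -0.0, -1.0]]
wrist_force: [0.5, 0.3, -3.3]
opening: 0.0354
gripper_force: 40.6
```

Emit:
step_arm(translation=[[-0.1,0.19,0],[-0.2,0.38,0],[-0.3,0.57,0],[-0.4,0.76,0],[-0.46,0.88,0],[-0.48,0.915,0],[-0.48,0.915,0]], rotation=[[0,0,-0.02],[0,0,-0.05],[0,0,-0.08],[0,0,-0.11],[0,0,-0.14],[0,0,-0.173],[0,0,-0.173]], grip=[0.3,0.3,0.3,0.3,0.3,0.3,0.3])

```text
clock: 10.3
position: [0.4737, -0.2605, 0.4629]
orientation: [[0.814, 0.581, -0.001], [0.581, -0.814, 0.001], [-0.0, -0.001, -1.0]]
wrist_force: [0.8, 1.0, -3.5]
opening: 0.0357
gripper_force: 40.6
```

```bash
python3 - <<'E'
from h import *
T=snap("top","t3.png");S=snap("scene","s3.png")
a=np.hstack([cv2.resize(T[110:270,310:470],(400,400)),cv2.resize(S[130:290,70:230],(400,400))])
cv2.imwrite("pics/c4.png",a[:,:,::-1])
E
```

```text
(no output)
```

View pics/c4.png

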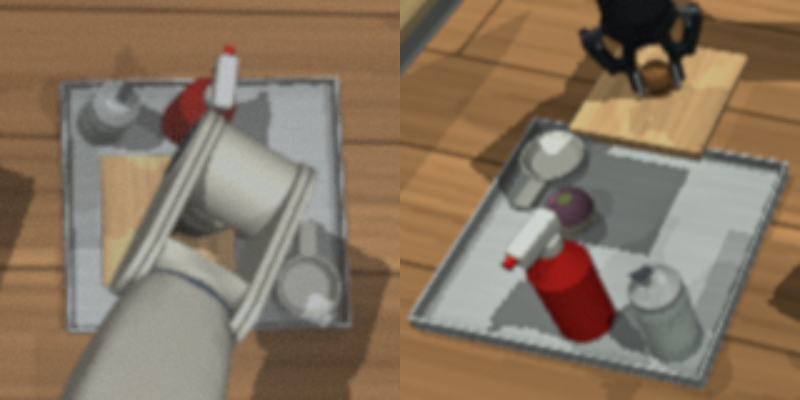

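Left view: the lid is square with the tray, its left edge running from crop (101,155) to (105,285). Right view: the lid is level in the fingers, and the turnip and bystanders haven't moved. I'll check its footprint.

```bash
python3 - <<'E'
from h import *
for u,v in((101,155),(105,285),(235,235)): print(plane("top",310+u/2.5-.3,110+v/2.5-.3,.284).round(4))
# spoon rest, bottles
for n,u,v,z in(("dish",308,288,.02),("lug tip",308,222,.02)): print(n,plane("top",310+u/2.5,110+v/2.5,z).round(4))
E
```

```text
[ 0.5514 -0.1778  0.284 ]
[ 0.3927 -0.1826  0.284 ]
[ 0.456  -0.3406  0.284 ]
dish [ 0.4109 -0.5174  0.02  ]
lug tip [ 0.5054 -0.519   0.02  ]
```

Emit:
step_arm(translation=[[0,0,0.15],[0,0,0.4],[0,0,0.65],[0,0,0.85],[0,0,1]], rotation=[[0,0,0],[0,0,0],[0,0,0],[0,0,0],[0,0,0]], grip=[0.3,0.3,0.3,0.3,0.3])

```text
clock: 10.9
position: [0.4739, -0.2589, 0.3418]
orientation: [[0.814, 0.581, -0.001], [0.581, -0.814, 0.001], [-0.001, -0.002, -1.0]]
wrist_force: [-1.0, -0.2, -2.6]
opening: 0.0351
gripper_force: 40.6
```

Emit:
step_arm(translation=[[0,0,0.2],[0,0,0.4],[0,0,0.6],[0,0,0.75],[0,0,0.85],[0,0,0.92],[0,0,0.97],[0,0,0.97]], rotation=[[0,0,0],[0,0,0],[0,0,0],[0,0,0],[0,0,0],[0,0,0],[0,0,0],[0,0,0]], grip=[0.3,0.3,0.3,0.3,0.3,0.3,0.3,0.3])

```text
clock: 11.7
position: [0.4741, -0.2597, 0.2269]
orientation: [[0.813, 0.582, -0.0], [0.582, -0.813, 0.0], [-0.0, -0.0, -1.0]]
wrist_force: [-0.1, 0.2, -3.9]
opening: 0.0355
gripper_force: 40.6
```

Emit:
step_arm(translation=[[0,0,0.02],[0,0,0.04],[0,0,0.05],[0,0,0.05]], rotation=[[0,0,0],[0,0,0],[0,0,0],[0,0,0]], grip=[0.3,0.3,0.3,0.3])

```text
clock: 12.1
position: [0.4741, -0.2599, 0.2213]
orientation: [[0.813, 0.582, 0.0], [0.582, -0.813, -0.0], [0.0, 0.0, -1.0]]
wrist_force: [0.3, 1.1, -3.1]
opening: 0.0357
gripper_force: 40.7
```

Still hanging; lower 2 mm more, then release.

Emit:
step_arm(translation=[[0,0,0.01],[0,0,0.02],[0,0,0.02]], rotation=[[0,0,0],[0,0,0],[0,0,0]], grip=[0.3,0.3,0.3])

```text
clock: 12.4
position: [0.4741, -0.2599, 0.2211]
orientation: [[0.813, 0.582, 0.001], [0.582, -0.813, -0.0], [0.0, 0.001, -1.0]]
wrist_force: [-7.0, 4.0, 24.0]
opening: 0.0354
gripper_force: 42.8
```

Emit:
step_arm(translation=[[0,0,-0.015],[0,0,-0.015],[0,0,-0.015],[0,0,-0.015],[0,0,-0.015],[0,0,-0.2],[0,0,-0.5],[0,0,-0.8],[0,0,-1],[0,0,-1]], rotation=[[0,0,0],[0,0,0],[0,0,0],[0,0,0],[0,0,0],[0,0,0],[0,0,0],[0,0,0],[0,0,0],[0,0,0]], grip=[1,1,1,1,1,1,1,1,1,1])

```text
clock: 13.4
position: [0.475, -0.2604, 0.3421]
orientation: [[0.813, 0.582, 0.006], [0.582, -0.813, -0.003], [0.003, 0.006, -1.0]]
wrist_force: [-0.7, 0.1, 0.2]
opening: 0.0853
gripper_force: 0.0
```

Emit:
step_arm(translation=[[-0.07,0.15,0],[-0.15,0.34,0],[-0.24,0.54,0],[-0.3,0.675,0]], rotation=[[0,0,0],[0,0,0],[0,0,0],[0,0,0]], grip=[1,1,1,1])

```text
clock: 13.8
position: [0.4919, -0.3488, 0.3371]
orientation: [[0.814, 0.581, -0.001], [0.581, -0.814, 0.001], [-0.001, -0.001, -1.0]]
wrist_force: [-0.4, 0.8, 0.2]
opening: 0.0854
gripper_force: 0.0
```

Emit:
step_arm(translation=[[-0.07,0.15,0],[-0.15,0.34,0],[-0.24,0.54,0],[-0.3,0.675,0],[-0.3,0.675,0]], rotation=[[0,0,0],[0,0,0],[0,0,0],[0,0,0],[0,0,0]], grip=[1,1,1,1,1])

```text
clock: 14.3
position: [0.5096, -0.4359, 0.3372]
orientation: [[0.814, 0.58, -0.001], [0.58, -0.814, 0.0], [-0.0, -0.0, -1.0]]
wrist_force: [0.1, -0.9, 0.4]
opening: 0.0853
gripper_force: 0.0
```

```bash
python3 - <<'E'
from m import *
T=snap("top","t4.png");S=snap("scene","s4.png")
print(arm.observe()["position"])
p=proj("scene",(.5097,-.434,.035)); print("turnip expected scene",p)
a=np.hstack([cv2.resize(T[110:270,310:470],(400,400)),cv2.resize(S[130:290,70:230],(400,400))])
cv2.imwrite("pics/c5.png",a[:,:,::-1])
E
```

```text
[ 0.50923786 -0.43367005  0.33723445]
turnip expected scene [138.14623837 212.7695288 ]
```

View pics/c5.png

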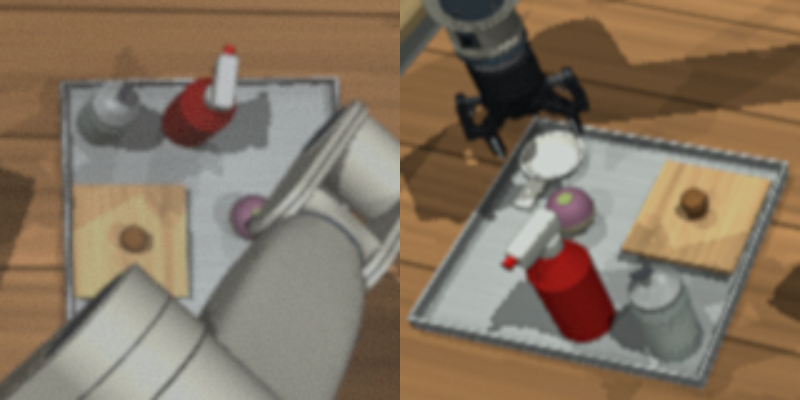

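The lid stands flat in the tray's near-left area (left crop, corners (73,185) to (190,295)). The turnip, at scene pixel (138.8,214), is where expected. I'll descend on it and grip gently.

Emit:
step_arm(translation=[[0,0,0.2],[0,0,0.45],[0,0,0.65],[0,0,0.75]], rotation=[[0,0,0],[0,0,0],[0,0,0],[0,0,0]], grip=[1,1,1,1])

```text
clock: 14.8
position: [0.5089, -0.4319, 0.246]
orientation: [[0.813, 0.583, -0.003], [0.583, -0.813, 0.003], [-0.001, -0.005, -1.0]]
wrist_force: [-0.6, 0.5, 0.1]
opening: 0.0854
gripper_force: 0.0
```

Emit:
step_arm(translation=[[0,0,0.15],[0,0,0.3],[0,0,0.43],[0,0,0.5],[0,0,0.53],[0,0,0.53]], rotation=[[0,0,0],[0,0,0],[0,0,0],[0,0,0],[0,0,0],[0,0,0]], grip=[1,1,1,1,1,1])

```text
clock: 15.4
position: [0.5097, -0.4335, 0.1848]
orientation: [[0.813, 0.582, -0.0], [0.582, -0.813, 0.0], [-0.0, -0.0, -1.0]]
wrist_force: [0.7, -0.3, 0.9]
opening: 0.0853
gripper_force: 0.0
```

Emit:
step_arm(translation=[[0,0,0],[0,0,0],[0,0,0],[0,0,0],[0,0,0]], rotation=[[0,0,0],[0,0,0],[0,0,0],[0,0,0],[0,0,0]], grip=[0.6,0.6,0.6,0.6,0.6], grip_force=25)

```text
clock: 15.9
position: [0.5101, -0.4339, 0.1862]
orientation: [[0.813, 0.582, 0.001], [0.582, -0.813, -0.001], [0.0, 0.002, -1.0]]
wrist_force: [0.2, 0.1, 6.0]
opening: 0.0647
gripper_force: 28.5
```

Emit:
step_arm(translation=[[0,0,-0.05],[0,0,-0.2],[0,0,-0.45],[0,0,-0.7],[0,0,-1]], rotation=[[0,0,0],[0,0,0],[0,0,0],[0,0,0],[0,0,0]], grip=[0.6,0.6,0.6,0.6,0.6])

```text
clock: 16.4
position: [0.5093, -0.4331, 0.3064]
orientation: [[0.813, 0.582, -0.001], [0.582, -0.813, 0.001], [-0.0, -0.002, -1.0]]
wrist_force: [1.1, -0.6, -1.6]
opening: 0.0647
gripper_force: 28.5
```

Emit:
step_arm(translation=[[0,0,-0.3],[0,0,-0.6],[0,0,-0.85],[0,0,-1],[0,0,-1]], rotation=[[0,0,0],[0,0,0],[0,0,0],[0,0,0],[0,0,0]], grip=[0.6,0.6,0.6,0.6,0.6])

```text
clock: 16.9
position: [0.51, -0.4337, 0.4296]
orientation: [[0.813, 0.582, 0.005], [0.582, -0.813, -0.004], [0.001, 0.006, -1.0]]
wrist_force: [-0.1, 0.0, -1.2]
opening: 0.0639
gripper_force: 28.5
```

Emit:
step_arm(translation=[[0.1,-0.1,0],[0.28,-0.3,0],[0.49,-0.52,0],[0.7,-0.75,0],[0.89,-0.954,0]], rotation=[[0,0,0],[0,0,0],[0,0,0],[0,0,0],[0,0,0]], grip=[0.6,0.6,0.6,0.6,0.6])

```text
clock: 17.4
position: [0.5292, -0.2755, 0.4232]
orientation: [[0.813, 0.582, -0.003], [0.582, -0.813, 0.002], [-0.001, -0.004, -1.0]]
wrist_force: [0.2, -0.9, -1.5]
opening: 0.0644
gripper_force: 28.5
```

Emit:
step_arm(translation=[[0.18,-0.19,0],[0.36,-0.38,0],[0.54,-0.57,0],[0.72,-0.76,0],[0.89,-0.954,0]], rotation=[[0,0,0],[0,0,0],[0,0,0],[0,0,0],[0,0,0]], grip=[0.6,0.6,0.6,0.6,0.6])

```text
clock: 17.9
position: [0.5493, -0.1207, 0.4234]
orientation: [[0.813, 0.582, -0.003], [0.582, -0.813, 0.001], [-0.002, -0.003, -1.0]]
wrist_force: [0.6, 1.7, -1.8]
opening: 0.0643
gripper_force: 28.5
```

Emit:
step_arm(translation=[[0.18,-0.19,0],[0.36,-0.38,0],[0.54,-0.57,0],[0.72,-0.76,0],[0.89,-0.954,0]], rotation=[[0,0,0],[0,0,0],[0,0,0],[0,0,0],[0,0,0]], grip=[0.6,0.6,0.6,0.6,0.6])

```text
clock: 18.4
position: [0.5693, 0.0343, 0.4234]
orientation: [[0.813, 0.582, -0.003], [0.582, -0.813, 0.0], [-0.003, -0.002, -1.0]]
wrist_force: [0.2, -0.3, -1.8]
opening: 0.0646
gripper_force: 28.5
```

Emit:
step_arm(translation=[[0.18,-0.19,0],[0.36,-0.38,0],[0.54,-0.57,0],[0.72,-0.76,0],[0.89,-0.954,0]], rotation=[[0,0,0],[0,0,0],[0,0,0],[0,0,0],[0,0,0]], grip=[0.6,0.6,0.6,0.6,0.6])

```text
clock: 18.9
position: [0.5894, 0.1893, 0.4232]
orientation: [[0.813, 0.582, -0.003], [0.582, -0.813, -0.001], [-0.003, -0.001, -1.0]]
wrist_force: [0.2, -0.1, -2.3]
opening: 0.0644
gripper_force: 28.5
```

Emit:
step_arm(translation=[[0.18,-0.19,0],[0.36,-0.38,0],[0.54,-0.57,0],[0.72,-0.76,0],[0.84,-0.9,0],[0.89,-0.954,0],[0.89,-0.954,0]], rotation=[[0,0,0],[0,0,0],[0,0,0],[0,0,0],[0,0,0],[0,0,0],[0,0,0]], grip=[0.6,0.6,0.6,0.6,0.6,0.6,0.6])

```text
clock: 19.6
position: [0.6099, 0.3438, 0.4235]
orientation: [[0.812, 0.583, -0.002], [0.583, -0.812, -0.001], [-0.003, -0.0, -1.0]]
wrist_force: [-0.2, 0.5, -1.9]
opening: 0.0642
gripper_force: 28.5
```

```bash
python3 - <<'E'
from h import *
T=snap("top","t5.png");S=snap("scene","s5.png")
print(arm.observe()["position"],arm.observe()["opening"])
a=np.hstack([cv2.resize(T[90:220,120:250],(400,400)),cv2.resize(S[160:360,260:460],(400,400))])
cv2.imwrite("pics/c6.png",a[:,:,::-1])
E
```

```text
[0.61036815 0.34208081 0.42415977] 0.06465429372635509
```

View pics/c6.png

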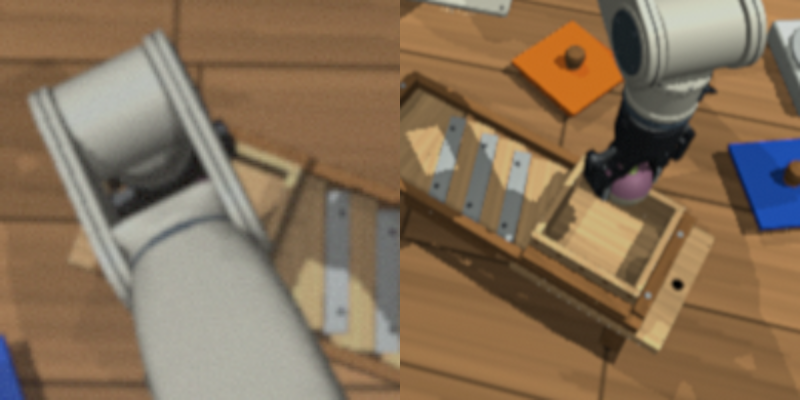

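Right view: the box is home and open, with the turnip held above it at crop (632,182). I'll lower it in.

Emit:
step_arm(translation=[[0,0,0.15],[0,0,0.35],[0,0,0.55],[0,0,0.7]], rotation=[[0,0,0],[0,0,0],[0,0,0],[0,0,0]], grip=[0.6,0.6,0.6,0.6])

```text
clock: 20.1
position: [0.6105, 0.3409, 0.3396]
orientation: [[0.814, 0.581, -0.002], [0.581, -0.814, -0.001], [-0.002, -0.0, -1.0]]
wrist_force: [-0.7, -0.5, -1.3]
opening: 0.0646
gripper_force: 28.5
```

Emit:
step_arm(translation=[[0,0,0.12],[0,0,0.24],[0,0,0.34],[0,0,0.4],[0,0,0.44],[0,0,0.46],[0,0,0.46]], rotation=[[0,0,0],[0,0,0],[0,0,0],[0,0,0],[0,0,0],[0,0,0],[0,0,0]], grip=[0.6,0.6,0.6,0.6,0.6,0.6,0.6])

```text
clock: 20.8
position: [0.6109, 0.3429, 0.286]
orientation: [[0.813, 0.582, 0.0], [0.582, -0.813, 0.0], [0.0, 0.0, -1.0]]
wrist_force: [-0.1, -0.4, -1.7]
opening: 0.0647
gripper_force: 28.5
```

Lower 2 mm more, release, and lift clear.

Emit:
step_arm(translation=[[0,0,0.01],[0,0,0.018],[0,0,0.018]], rotation=[[0,0,0],[0,0,0],[0,0,0]], grip=[0.6,0.6,0.6])

```text
clock: 21.1
position: [0.611, 0.3429, 0.2843]
orientation: [[0.813, 0.582, 0.001], [0.582, -0.813, 0.0], [0.001, 0.0, -1.0]]
wrist_force: [0.4, 0.0, -0.7]
opening: 0.0644
gripper_force: 28.6
```

Emit:
step_arm(translation=[[0,0,0],[0,0,0],[0,0,0],[0,0,0],[0,0,-0.15],[0,0,-0.4],[0,0,-0.7],[0,0,-1],[0,0,-1]], rotation=[[0,0,0],[0,0,0],[0,0,0],[0,0,0],[0,0,0],[0,0,0],[0,0,0],[0,0,0],[0,0,0]], grip=[1,1,1,1,1,1,1,1,1])

```text
clock: 22.0
position: [0.6122, 0.3435, 0.4118]
orientation: [[0.813, 0.582, 0.01], [0.582, -0.813, 0.005], [0.011, 0.001, -1.0]]
wrist_force: [0.1, 0.7, 0.7]
opening: 0.0852
gripper_force: 0.0
```

Emit:
step_arm(translation=[[-0.3,0.3,-0.3],[-0.6,0.6,-0.3],[-0.9,0.9,-0.3],[-0.9,0.9,-0.3]], rotation=[[0,0,0],[0,0,0],[0,0,0],[0,0,0]], grip=[1,1,1,1])

```text
clock: 22.4
position: [0.5849, 0.1883, 0.441]
orientation: [[0.815, 0.58, 0.0], [0.58, -0.815, -0.001], [-0.0, 0.001, -1.0]]
wrist_force: [-0.9, -0.1, -0.8]
opening: 0.0853
gripper_force: 0.0
```

```bash
python3 - <<'E'
from h import *
T=snap("top","t6.png");S=snap("scene","s6.png")
a=np.hstack([cv2.resize(S[110:310,60:260],(400,400)),cv2.resize(S[160:360,260:460],(400,400))])
cv2.imwrite("pics/c7.png",a[:,:,::-1])
E
```

```text
(no output)
```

View pics/c7.png

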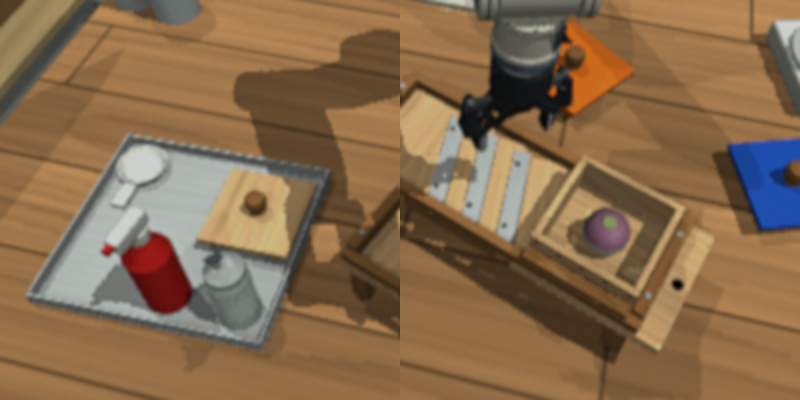

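The turnip stands in the box (crop (607,232)), which is up against the plain-end stop. The lid is flat in the tray and the bystanders haven't moved. Handing in.

```bash
python3 -c "
from bench import arm
print(arm.job_done())"
```

```text
the job is handed in; nothing more can be done
None
```

I handed the job in at about 22 s: the last pictures show the box home against the plain-end stop with the turnip in it, the lid flat and knob up in the tray, and the bystanders unmoved, but the hand-in returned no verdict.

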